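# Pack the guest's travel case

### The arm

A 6-joint arm with a two-finger parallel gripper is mounted at the origin on the work surface. World frame = base frame: x ahead of the robot, y to its left, z up, the work surface at z = 0. Lengths are in m, angles in rad, forces in N, time in s.
With the tool pointing down it reaches from about 0.325 to 0.9 m from the base axis. Payload 6.1 kg.
Tool frame: the origin (TCP) lies on the centre line of the jaws, within the pads' length; the fingertips stand 25 mm ahead of it and the grasp point (between the pads) lies 6 mm ahead of it (env.tip_extent is the distance from the TCP to the fingertips, in m); z points along the fingers, y is the line along which they close (so a half turn about z gives the same grasp; the last joint's range is limited). The gripper opens to 85 mm and grips with 20 to 120 N. Pads are 22 mm wide; open, the fingers measure 114 mm over their backs; the gripper's body (76 mm by 85 mm) begins 54 mm behind the grasp point. The pads swing forward as they close: fully open they stand 13 mm farther back than shut.
Start: joints at [-0.126, 0.22, 1.526, -0, 1.395, -0.126], TCP at [0.625, -0, 0.256] pointing down, gripper open.
Joint ranges: [-2.98, 2.98], [-0.91, 2.08], [0.09, 2.57], [-1.24, 4.39], [0.2, 2.65], [-2.68, 2.68]. Speed limits (rad/s): [2.57, 2.57, 3.01, 3.14, 3.14, 3.14].

### API

Orientations are given as a rotation vector (axis times angle).
In Python, from plant import env, camrig gives the robot as it stands (env), with the cameras (camrig). Calls block until the motion is done:
- env.move_pose(position, orientation): joint-space move of the TCP to a pose.
- env.movel(position, frame=None, speed=0.15, contact_N=None): straight line of the TCP; frame=None keeps the orientation; speed is the mean speed in m/s. With contact_N (N) it stops when the force on the tool has changed by that much, and returns True; else False.
- env.move_j(angles): joint-space move.
- env.gripper_to(opening, force=None): opening from 0.0 (shut) to 1.0 (fully open); force is the grip in N (None keeps the last); returns when the fingers have stopped.
- env.dwell(seconds).
- env.inverse_kinematics(position, orientation): joint angles nearest the present ones, or None.
- camrig.read_camera(name): name is "scene" or "side" or "wrist"; returns a dict with "img" (400x640x3 uint8, red, green, blue), "mtx" (3x3 intrinsics, pixels), "R" (3x3) and "t" (3): a world point X has camera coordinates R X + t. Camera axes: x right, y down, z forward; pixel columns grow to the right and rows downward; lengths in m; the calibration is good to about 2 mm. A picture is of the moment at which its call begins. There is no depth.
A pose or a line that the arm cannot do raises env.PlanningError and nothing moves.
- env.close_job(): hands the job in; it is judged then, once.
Readings, each from a call of its own:
- env.read_time_s(): time.
- env.read_qpos(): joint angles.
- env.read_qvel(): joint speeds.
- env.read_joint_torque(): joint torques, N m.
- env.read_eef_pos(): TCP position.
- env.read_eef_rot(): TCP orientation.
- env.read_contact_force(): force on the tool from outside, world axes, zero at the start.
- env.read_torque(): the same for the moment, N m.
- env.read_gripper_width(): opening from 0.0 (shut) to 1.0 (fully open).
- env.read_grip_force(): force on a finger pad.
Only numpy, scipy, OpenCV 4.12 (cv2) and the standard library are available. Lean on these libraries where they do the work, as an engineer would, in place of code of your own. Each camera call takes 0.05 s, during which the arm holds its last target. There are 200 camera calls.

### The job

Pack the guest's wooden travel case: stand the short screw-cap bottle in the insert with the narrow round recess, the low tin in the one with the wide round recess, and lay the soap bar flat in the oblong recess, each right way up and fully down in its recess so that nothing stands above the case's rim. Only when all three are in, close the lid fully. The full-size pump bottle and the tall knobbed jar do not belong in the case: leave them standing where they are.

Things in the scene. Friction and masses are not known exactly. Their poses are not given: they have to be found in the camera images.
- short_bottle: Small amber glass bottle with a plain black screw cap, to be packed: 32 mm diameter up to 40 mm height, 62 mm tall in all (cap 25 mm diameter from 47 mm up), about 60 g, standing. Origin: centre of its underside, z up.
- low_tin: Low round aluminium tin with a flat lid, to be packed: 54 mm diameter, 36 mm tall, about 70 g, standing. Origin: centre of its underside, z up.
- soap_bar: Cream-coloured bar of soap with rounded edges, to be packed: 64 mm long (its x) x 40 mm wide (its y) x 30 mm high (its z), about 90 g, lying flat. Origin: centre of its underside.
- pump_bottle: Tall amber glass bottle with a black pump and spout: 34 mm diameter, 120 mm tall, spout reaching 27 mm from the axis along its x. Origin: centre of its underside, z up. It does not belong in the case and must stay where it stands.
- tall_jar: Tall round aluminium jar, 56 mm diameter, 108 mm tall with a dark wooden ball knob (18 mm) on top. Origin: centre of its underside, z up. It does not belong in the case and must stay where it stands.
- narrow_round_insert: Place of the short bottle: cork insert with one round recess of 50 mm diameter. Square cork plate, 92 x 92 x 14 mm, fixed on the case floor; origin: centre of its underside (6 mm above the table), z up, axes as the case's. Recess dark-floored, central, 10 mm deep, its floor 4 mm above the origin. The inserts lie side by side, 96 mm apart along the case's y, in changing order.
- wide_round_insert: Place of the low tin: cork insert with one round recess of 72 mm diameter. Square cork plate, 92 x 92 x 14 mm, fixed on the case floor; origin: centre of its underside (6 mm above the table), z up, axes as the case's. Recess dark-floored, central, 10 mm deep, its floor 4 mm above the origin. The inserts lie side by side, 96 mm apart along the case's y, in changing order.
- oblong_insert: Place of the soap bar: cork insert with an oblong recess, 80 mm along its x, 56 mm along its y. Square cork plate, 92 x 92 x 14 mm, fixed on the case floor; origin: centre of its underside (6 mm above the table), z up, axes as the case's. Recess dark-floored, central, 10 mm deep, its floor 4 mm above the origin. The inserts lie side by side, 96 mm apart along the case's y, in changing order.
- case: Open wooden case fixed on the table, 108 mm (its x) x 300 mm (its y, the long way) x 80 mm high, walls and floor 6 mm thick. Origin: centre of its underside, z up. The lid's hinge is on the long +x rim (the line x = 54, z = 80 mm in this frame), the side away from the loose things; the open lid leans back over that side.
- lid (a joint): Lid angle, rad: 0 closed, growing as it opens; starts at 2.0 to 2.3 (stop 2.35). Flat wooden lid, 108 mm from hinge to free edge, 300 mm wide, 8 mm thick; closed, its top is 88.5 mm above the table. A copper knob, 43 mm tall, stands on the middle of its outer face, 78 mm from the hinge. The stiff hinge holds it at any angle; 1 to 3 N at the free edge moves it, so it can be pushed shut from behind.

How it is judged:
On the way, in this order (a step that is already met when the one before it is completed fails the run):
1. bottle, tin and soap are all down in their own recesses while the lid is still open (horizontal distance between short_bottle and narrow_round_insert below 0.012 m and z of short_bottle in the frame of narrow_round_insert between 0 and 0.008 m and angle between each of short_bottle, low_tin, soap_bar's own z axis and vertical below 0.15 rad and horizontal distance between low_tin and wide_round_insert below 0.012 m and z of low_tin in the frame of wide_round_insert between 0 and 0.008 m and horizontal distance between soap_bar and oblong_insert below 0.014 m and z of soap_bar in the frame of oblong_insert between 0 and 0.008 m and value of joint lid above 1 rad), for 0.2 s.
2. then the lid is closed (value of joint lid below 0.06 rad), for 0.2 s.
At the end, for the whole second after the job is handed in: Bottle and tin within 12 mm, soap within 14 mm, of their recess centres, within 4 mm of the recess floor, tilted under 0.15 rad; lid closed within 0.06 rad; pump bottle and tall jar within 20 mm of their start, upright within 0.15 rad; all at rest (horizontal distance between short_bottle and narrow_round_insert below 0.012 m and z of short_bottle in the frame of narrow_round_insert between 0 and 0.008 m and angle between each of short_bottle, low_tin, soap_bar, pump_bottle, tall_jar's own z axis and vertical below 0.15 rad and horizontal distance between low_tin and wide_round_insert below 0.012 m and z of low_tin in the frame of wide_round_insert between 0 and 0.008 m and horizontal distance between soap_bar and oblong_insert below 0.014 m and z of soap_bar in the frame of oblong_insert between 0 and 0.008 m and value of joint lid below 0.06 rad and distance of each of pump_bottle, tall_jar from where it was at the start of the episode below 0.02 m and linear speed of each of short_bottle, low_tin, soap_bar, pump_bottle, tall_jar below 0.02 m/s); the robot touches nothing.
It fails at once if the pump bottle or the tall jar is moved more than 20 mm or knocked over (distance of any of pump_bottle, tall_jar from where it was at the start of the episode above 0.02 m or angle between any of pump_bottle, tall_jar's own z axis and vertical above 0.3 rad).
It also fails if it takes over 120 s, if anything falls off the work surface, if the arm or the gripper's body presses on something with over 40 N, if the wrist force passes 120 N, or if a joint passes its speed limit or range.

## Working session

There is one attempt and no reset: what is moved stays moved. The work goes in short steps, each a Python script; the robot and the scene stay as the last script left them, time stands still between calls to the robot, and variables do not carry over. Pictures are saved under pics/ and viewed, at most 14 in all, crops included, and the job is handed in when it is done.

```bash
mkdir -p pics; ls; python3 - <<'E'
from plant import env, camrig
import cv2,numpy as np
for n in ["scene","side","wrist"]:
    c=camrig.read_camera(n); cv2.imwrite(f"pics/{n}0.png",c["img"][:,:,::-1])
    print(n,c["mtx"].round(1).tolist(),(-c["R"].T@c["t"]).round(3),c["R"].round(2).tolist())
print(env.tip_extent,env.read_time_s(),env.read_eef_rot())
E
```

```text
pics
plant.py
scene [[486.3, 0.0, 325.5], [0.0, 486.3, 200.2], [0.0, 0.0, 1.0]] [1.252 0.337 0.6  ] [[-0.47, 0.88, -0.01], [0.47, 0.25, -0.85], [-0.74, -0.41, -0.53]]
side [[457.5, 0.0, 312.7], [0.0, 457.5, 201.4], [0.0, 0.0, 1.0]] [0.145 0.563 0.712] [[-0.84, -0.54, 0.0], [-0.37, 0.57, -0.73], [0.39, -0.61, -0.68]]
wrist [[281.1, 0.0, 318.7], [0.0, 281.1, 198.5], [0.0, 0.0, 1.0]] [0.624 0.085 0.373] [[1.0, 0.0, -0.0], [0.0, -0.95, 0.32], [-0.0, -0.32, -0.95]]
0.025 0.15 [-2.22053909e+00 -2.22065222e+00  1.47034630e-03]
```

View pics/scene0.png

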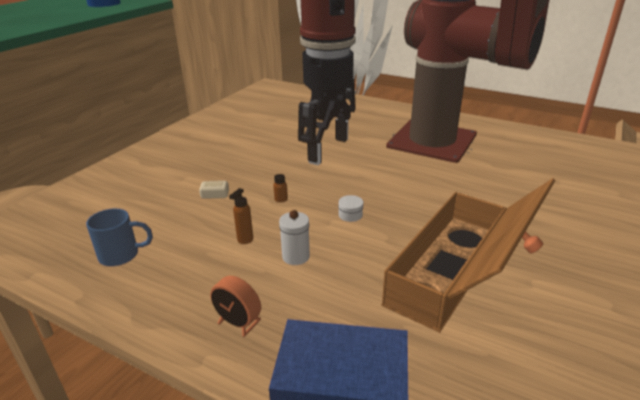

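View pics/side0.png

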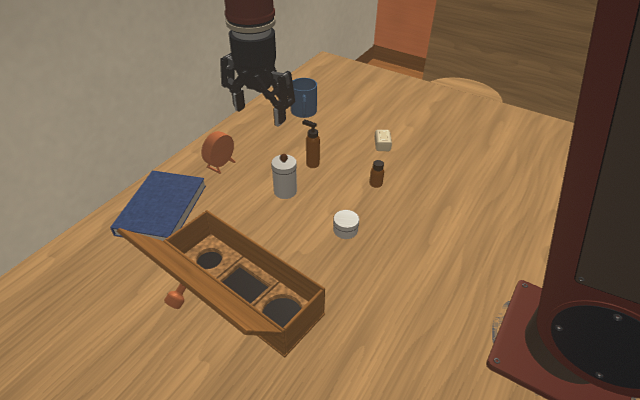

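View pics/wrist0.png

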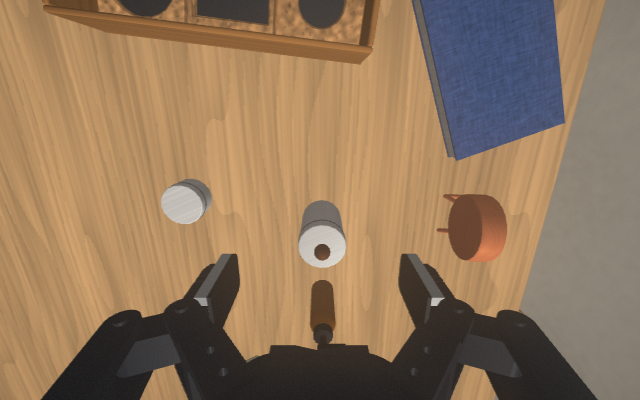

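```bash
cat > h.py <<'E'
from plant import env, camrig
import cv2,numpy as np
from scipy.spatial.transform import Rotation as Ro
def ray(c,uv,z):
    d=c["R"].T@np.linalg.inv(c["mtx"])@np.array([uv[0],uv[1],1.]); o=-c["R"].T@c["t"]
    return (o+d*(z-o[2])/d[2])[:2]
def proj(c,X):
    p=c["mtx"]@(c["R"]@np.asarray(X,float)+c["t"]); return p[:2]/p[2]
def rv(a): # tool down, tool y (closing line) at world angle a
    y=np.array([np.cos(a),np.sin(a),0]); z=np.array([0,0,-1.]); x=np.cross(y,z)
    return Ro.from_matrix(np.c_[x,y,z]).as_rotvec()
E
python3 - <<'E'
from h import *
c=camrig.read_camera("side"); s=camrig.read_camera("scene"); w=camrig.read_camera("wrist")
for n,u,z in [("tin",(346,217),.036),("cap",(378,164),.062),("soap",(383,135),.03),("jarknob",(284,157),.1),("pumpbase",(313,163),0),("spouttip",(306,124),.115),("narrow",(209,259),.015),("oblong",(245,282),.015),("wide",(282,309),.015),("rimR",(324,290),.08),("rimB",(285,345),.08),("rimT",(208,212),.08)]:
    print(n,ray(c,u,z).round(3))
for n,u,z in [("tin",(351,202),.036),("cap",(280,178),.062),("soap",(214,186),.03),("jarknob",(294,214),.1),("pumpbase",(244,240),0),("wide",(465,238),.015),("oblong",(446,264),.015),("lidcorner",(553,180),.17)]:
    print("scene",n,ray(s,u,z).round(3))
for n,u,z in [("tin",(183,203),.036),("jarknob",(322,252),.1),("wide",(146,0),.015)]:
    print("wrist",n,ray(w,u,z).round(3))
E
```

```text
tin [ 0.449 -0.042]
cap [ 0.461 -0.207]
soap [ 0.52  -0.359]
jarknob [ 0.626 -0.072]
pumpbase [ 0.629 -0.195]
spouttip [ 0.644 -0.186]
narrow [0.627 0.186]
oblong [0.532 0.191]
wide [0.44  0.202]
rimR [0.375 0.167]
rimB [0.371 0.285]
rimT [0.665 0.133]
scene tin [ 0.451 -0.039]
scene cap [ 0.471 -0.205]
scene soap [ 0.527 -0.353]
scene jarknob [ 0.627 -0.071]
scene pumpbase [ 0.631 -0.194]
scene wide [0.436 0.207]
scene oblong [0.532 0.197]
scene lidcorner [0.412 0.333]
wrist tin [ 0.451 -0.036]
wrist jarknob [ 0.628 -0.07 ]
wrist wide [0.436 0.19 ]
```

```bash
python3 - <<'E'
from h import *
R0=env.read_eef_rot()
for n,p in [("case",[.53,.09,.28]),("items",[.48,-.30,.28])]:
    env.move_pose(p,R0); c=camrig.read_camera("wrist"); 
    cv2.imwrite(f"pics/w_{n}.png",c["img"][:,:,::-1]); np.savez(f"w_{n}.npz",**c)
print(env.read_time_s())
E
```

```text
2.45
```

View pics/w_case.png

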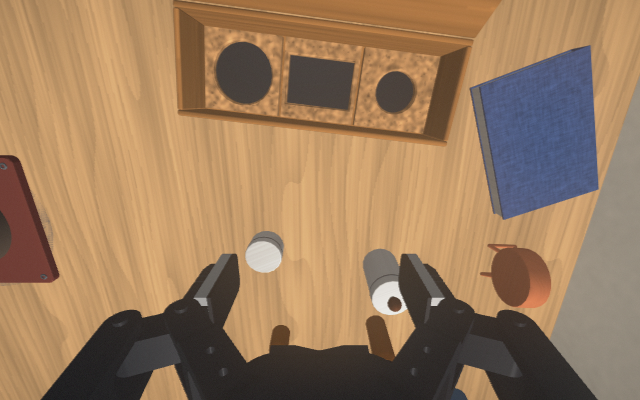

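View pics/w_items.png

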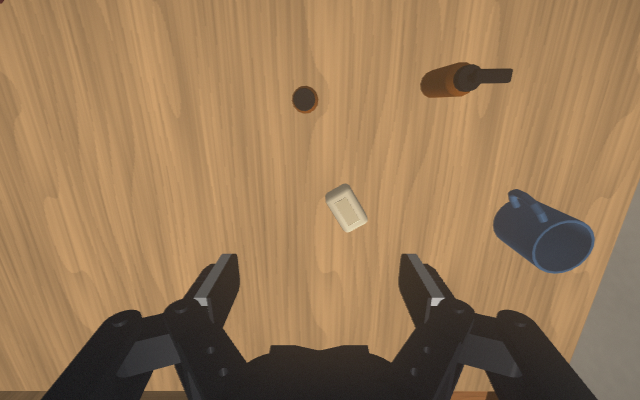

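The case view shows the recesses: wide (244,72), oblong (321,82), narrow (395,92), and the tin lid (264,254). The items view shows the cap at (305,99) and the soap at (347,208), turned. Next I measure them with masks.

```bash
python3 - <<'E'
from h import *
def comp(m,seed):
    n,l,st,ce=cv2.connectedComponentsWithStats(m.astype(np.uint8)); k=l[seed[1],seed[0]]
    cs,_=cv2.findContours((l==k).astype(np.uint8),cv2.RETR_EXTERNAL,cv2.CHAIN_APPROX_NONE)
    return max(cs,key=len)[:,0,:]
def world(c,pts,z): return np.array([ray(c,p,z) for p in pts],np.float32)
def rep(n,c,m,seed,z):
    W=world(c,comp(m,seed),z); (cx,cy),(a,b),ang=cv2.minAreaRect(W*1000)
    print(n,np.round([cx,cy],1),"size",np.round([a,b],1),"ang",round(ang,1),"ell",[np.round(v,1).tolist() if not np.isscalar(v) else round(v,1) for v in cv2.fitEllipse(W*1000)])
c=dict(np.load("w_case.npz")); I=c["img"].astype(int); dark=I.max(2)<80
for z in(.01,.02):
  for n,s in [("wide",(244,72)),("oblong",(321,82)),("narrow",(395,92))]: rep(n+str(z),c,dark,s,z)
hsv=cv2.cvtColor(c["img"],cv2.COLOR_RGB2HSV)
rep("tin",c,(hsv[...,1]<40)&(hsv[...,2]>150),(260,250),.036)
c=dict(np.load("w_items.npz")); I=c["img"].astype(int); hsv=cv2.cvtColor(c["img"],cv2.COLOR_RGB2HSV)
print(I[99,305],I[208,347],hsv[208,347],hsv[208,300],hsv[190,340])
rep("cap",c,(I.max(2)<70),(305,99),.062)
sm=(hsv[...,1]<88)&(hsv[...,2]>150)
rep("soap",c,cv2.morphologyEx(sm.astype(np.uint8),cv2.MORPH_CLOSE,np.ones((5,5))),(347,208),.02)
# case rim corners (outer, near long side / far): case view
c=dict(np.load("w_case.npz"))
for u in [(179,113),(446,142),(471,40)]: print("rim",u,ray(c,u,.08).round(4))
s=camrig.read_camera("side")
print("lid corners side img height check", ray(s,(114,230),.16), ray(s,(250,333),.16))
E
```

```text
wide0.01 [434.7 210.5] size [68.8 69.5] ang 0.1 ell [[434.6, 210.3], [67.7, 69.7], 165.6]
oblong0.01 [530.8 199.1] size [54.9 78.5] ang 83.4 ell [[530.7, 199.3], [62.4, 92.9], 83.6]
narrow0.01 [627.5 188.4] size [45.2 47.6] ang 3.9 ell [[627.1, 188.4], [45.2, 47.3], 1.6]
wide0.02 [437.1 209.6] size [67.  67.7] ang 0.1 ell [[437.1, 209.4], [65.9, 67.9], 165.6]
oblong0.02 [530.8 198.5] size [53.5 76.5] ang 83.4 ell [[530.7, 198.7], [60.8, 90.5], 83.6]
narrow0.02 [625. 188.] size [44.  46.4] ang 3.9 ell [[624.6, 188.0], [44.0, 46.0], 1.6]
tin [448.2 -38.2] size [51.5 51.2] ang 45.9 ell [[448.4, -38.0], [50.5, 51.5], 90.6]
[71 57 46] [196 176 141] [ 19  72 196] [ 16 118 181] [ 19  68 131]
cap [ 479.8 -398.1] size [1063.5  566.1] ang 0.1 ell [[478.9, -373.7], [577.8, 1106.5], 90.2]
soap [ 520.4 -362.3] size [38.7 59.9] ang 31.1 ell [[520.2, -361.8], [43.0, 69.2], 31.5]
rim (179, 113) [0.3783 0.1643]
rim (446, 142) [0.672  0.1336]
rim (471, 40) [0.6821 0.2348]
lid corners side img height check [0.69987709 0.3033314 ] [0.39263029 0.33127937]
```

```bash
cat >> h.py <<'E'
D=np.pi/180
def pick(x,y,z,a,force):
    env.gripper_to(1.0); env.move_pose([x,y,.2],rv(a)); env.movel([x,y,z],speed=.12)
    env.gripper_to(0.,force); print("w",env.read_gripper_width(),"F",env.read_grip_force())
    env.movel([x,y,.25],speed=.2)
def place(x,y,z,a,op):
    """z: TCP height with object on recess floor; open to op"""
    env.move_pose([x,y,.25],rv(a)); env.movel([x,y,z+.02],speed=.15)
    hit=env.movel([x,y,z-.003],speed=.03,contact_N=5); print("hit",hit,"z",env.read_eef_pos().round(4),"expected",z)
    env.gripper_to(op); env.movel([x,y,.25],speed=.15)
E
python3 - <<'E'
from h import *
c=dict(np.load("w_items.npz")); roi=c["img"][75:125,280:335].astype(int)
m=(roi.max(2)<95); n,l,st,ce=cv2.connectedComponentsWithStats(m.astype(np.uint8)); k=l[24,25]
p=ce[k]+[280,75]; W=ray(c,p,.062); print(st[k],p.round(1),W.round(4))
if abs(W-np.array([.466,-.206])).max()>.012: raise SystemExit
env_a=90*D
pick(W[0],W[1],.040,env_a,40)
c=camrig.read_camera("side"); cv2.imwrite("pics/b1.png",c["img"][:,:,::-1][0:300,150:500]); print(env.read_gripper_width(),env.read_time_s())
E
```

```text
[ 13  13  22  23 405] [303.6  98.8] [ 0.4627 -0.2103]
w 0.3578404163893573 F 39.847595614207876
0.3612789622707313 7.3083
```

View pics/b1.png

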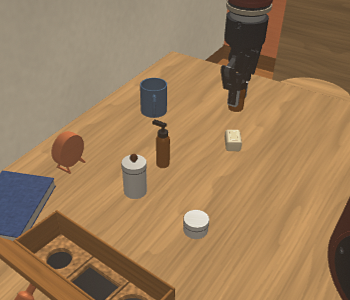

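The bottle is held upright and everything else is undisturbed. Next I place it, then do the tin and the soap.

```bash
python3 - <<'E'
from h import *
place(.6262,.1883,.050,90*D,.55)
pick(.4495,-.0385,.038,90*D,50)
place(.4358,.210,.048,135*D,.8)
c=camrig.read_camera("wrist"); cv2.imwrite("pics/t1.png",c["img"][:,:,::-1])
c=camrig.read_camera("side"); cv2.imwrite("pics/t2.png",cv2.resize(c["img"][180:380,100:400,::-1],None,fx=2,fy=2)); print(env.read_time_s())
E
```

```text
hit True z [0.6263 0.1877 0.0567] expected 0.05
w 0.6131583322035631 F 51.229695681104204
hit True z [0.4366 0.2101 0.0555] expected 0.048
21.9167
```

View pics/t2.png

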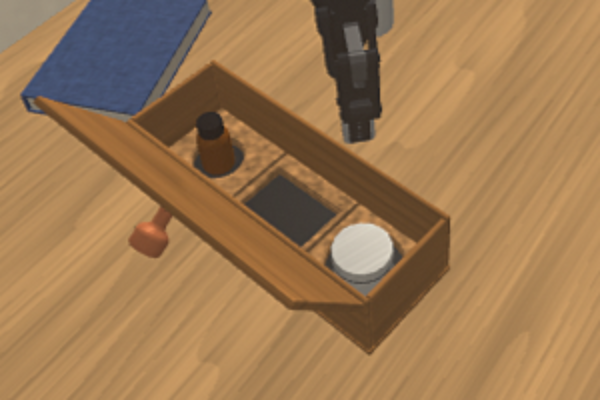

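```bash
sed -i 's/contact_N=5/contact_N=9/' h.py; python3 - <<'E'
from h import *
pick(.521,-.360,.038,31.1*D,40)
print(env.read_eef_pos(),env.read_contact_force())
env.move_pose([.5309,.1988,.25],rv(83.4*D))
c=camrig.read_camera("side"); cv2.imwrite("pics/s1.png",cv2.resize(c["img"][100:350,150:400,::-1],None,fx=2,fy=2)); print(env.read_time_s(),env.read_gripper_width(),env.read_contact_force())
E
```

```text
w 0.4555861768593284 F 42.444777488708496
[ 0.52031813 -0.35938974  0.24807855] [ 1.43619187  0.90385511 -0.8278183 ]
29.575 0.4567602973161559 [-0.54754353  0.1581487  -1.71695197]
```

View pics/s1.png

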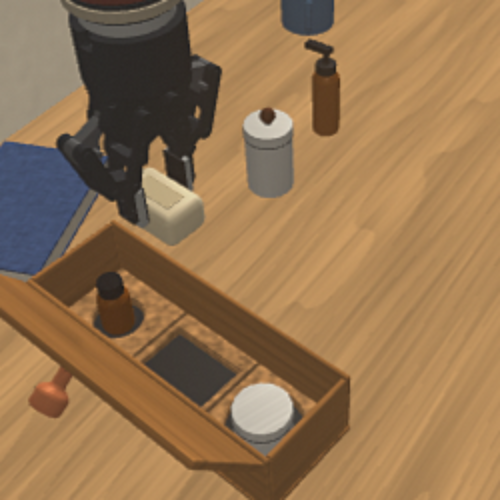

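```bash
python3 - <<'E'
from h import *
s=camrig.read_camera("side")
c=np.array(env.read_eef_pos()); e=np.array([-.9934,.115,0]); n=np.array([.115,.9934,0])
for off in(0,.005):
  for sg in(-1,1):
    for z in(.212,.242): print(off,sg,z,((proj(s,[*(c+e*(.032+off)+n*.02*sg)[:2],z])-[150,100])*2).round())
E
```

```text
0 -1 0.212 [208. 222.]
0 -1 0.242 [205. 193.]
0 1 0.212 [171. 250.]
0 1 0.242 [166. 222.]
0.005 -1 0.212 [213. 225.]
0.005 -1 0.242 [210. 196.]
0.005 1 0.212 [175. 253.]
0.005 1 0.242 [171. 225.]
```

The soap's end matches the predicted corners to about 2 mm, so it is centred in the jaws.

```bash
python3 - <<'E'
from h import *
place(.5309,.1988,.048,83.4*D,.63)
env.move_pose([.53,.09,.28],rv(0)); c=camrig.read_camera("wrist"); np.savez("w_case2.npz",**c)
cv2.imwrite("pics/c2.png",cv2.resize(c["img"][0:160,160:480,::-1],None,fx=2.4,fy=2.4)); 
c=camrig.read_camera("side"); cv2.imwrite("pics/c3.png",cv2.resize(c["img"][190:370,100:360,::-1],None,fx=3,fy=3));np.savez("s_case2.npz",**c); print(env.read_time_s())
E
```

```text
hit True z [0.5316 0.199  0.0582] expected 0.048
34.7
```

View pics/c2.png

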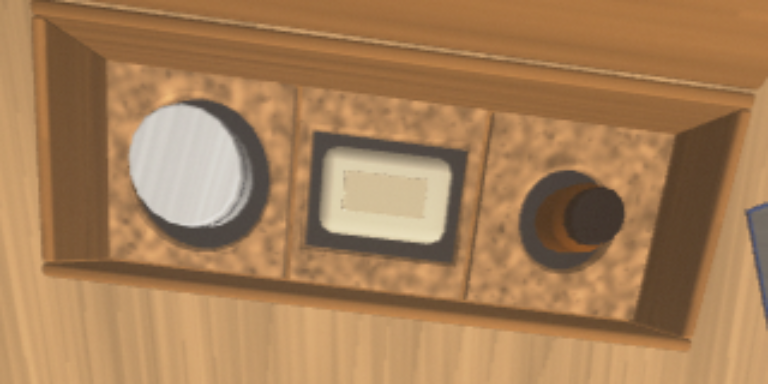

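View pics/c3.png

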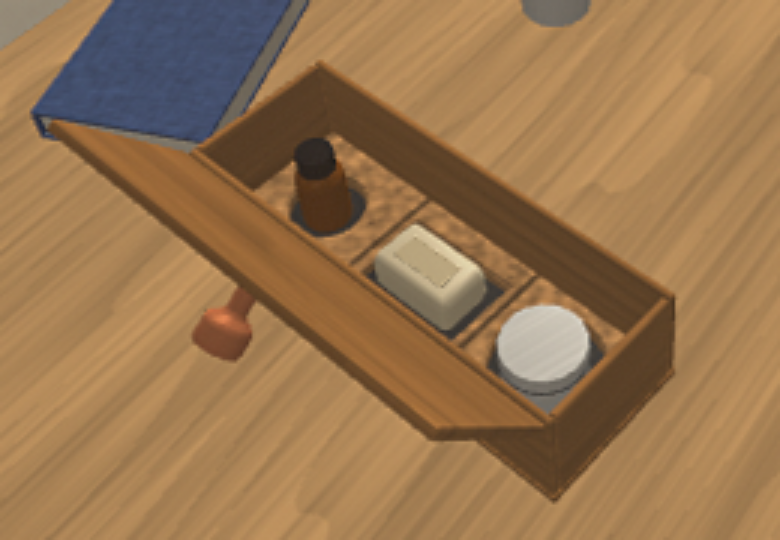

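The tin lid is at (187,165), the soap at (387,195) and the cap at (601,213) in the crop, and all appear seated. I check that with numbers.

```bash
python3 - <<'E'
from h import *
c=dict(np.load("w_case2.npz")); s=dict(np.load("s_case2.npz"))
def tri(a,b):
    P=[k["mtx"]@np.c_[k["R"],k["t"]] for k in(c,s)]
    X=cv2.triangulatePoints(P[0],P[1],np.float64(a).reshape(2,1),np.float64(b).reshape(2,1))[:,0]; return X[:3]/X[3]
for n,a,b,z,t in [("tin",(187,165),(543,344),.046,(.4358,.210)),("soap",(384,194),(428,263),.040,(.5309,.1988)),("bottle",(596,212),(315,152),.072,(.6262,.1883))]:
    p=np.array(a)/2.4+[160,0]; q=np.array(b)/3+[100,190]
    print(n,"wrist",((ray(c,p,z)-t)*1000).round(1),"side",((ray(s,q,z)-t)*1000).round(1),"tri",tri(p,q).round(4))
# lid angle from side picture: free-edge corners vs prediction
hx=np.array([.115,.9934]); hy=np.array([-.9934,.115]); O=np.array([.5309,.1988])
for th in (2.0,2.1,2.2,2.3):
    r=O+hx*(.054-.108*np.cos(th)); print(th,[((proj(s,[*(r+hy*k),.08+.108*np.sin(th)])-[100,190])*3).round() for k in(-.15,.15)])
E
```

```text
tin wrist [1.  1.4] side [-2.6  1.8] tri [0.4349 0.2107 0.0429]
soap wrist [-0.4  0.4] side [-2.7  0.6] tri [0.5296 0.1987 0.0381]
bottle wrist [-0.6  1.4] side [-2.5 -0.4] tri [0.6236 0.1888 0.0731]
2.0 [array([77., 77.]), array([469., 378.])]
2.1 [array([65., 93.]), array([455., 399.])]
2.2 [array([ 53., 110.]), array([441., 420.])]
2.3 [array([ 43., 127.]), array([429., 441.])]
```

All three are in place within about 2 mm, and the lid is at about 2.27 rad. I push it shut along an arc from behind, clear of the knob.

```bash
python3 - <<'E'
from h import *
hx=np.array([.115,.9934]); hy=np.array([-.9934,.115]); O=np.array([.5309,.1988])
def tcp(th):
    c,s=np.cos(th),np.sin(th)
    if th>np.pi/2: x=.054-.108*c+.0085*s
    else: x=.054-.088*c+.0085*s
    z=.08+.088*s+(.0085*c if th<np.pi/2 else 0)
    return np.r_[O+hx*(x+.011)+hy*.06, z+.025]
env.gripper_to(0.,20)
p=tcp(2.4)+np.r_[hx*.02,0]
env.move_pose([p[0],p[1],.28],rv(-6.6*D)); print(env.movel(p,speed=.1,contact_N=15))
for th in np.arange(2.25,.2,-.15):
    h=env.movel(tcp(th),speed=.1,contact_N=20)
    if h: print("hit",th,env.read_contact_force().round(1)); break
print(env.read_time_s(),env.read_eef_pos().round(3),env.read_contact_force().round(1))
c=camrig.read_camera("side"); cv2.imwrite("pics/l1.png",c["img"][:,:,::-1])
E
```

```text
False
41.9333 [0.469 0.189 0.139] [-0.3 -0.6 -0.1]
```

View pics/l1.png

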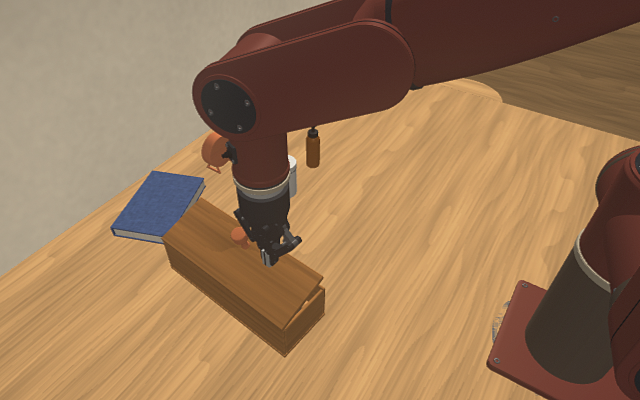

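The lid is nearly shut, with a small gap at (305,300), and the fingertips rest on it near (270,262). I press it down the rest of the way.

```bash
python3 - <<'E'
from h import *
p=env.read_eef_pos()
h=env.movel([p[0],p[1],.108],speed=.03,contact_N=15); q=env.read_eef_pos(); print(h,q.round(4),env.read_contact_force().round(1))
env.dwell(.3)
env.movel([q[0],q[1],.28],speed=.15); env.move_pose([.45,-.1,.3],rv(0)); env.dwell(.5)
c=camrig.read_camera("side"); cv2.imwrite("pics/f1.png",cv2.resize(c["img"][90:370,100:400,::-1],None,fx=2,fy=2)); print(env.read_time_s())
E
```

```text
True [0.4691 0.1891 0.1135] [-2.5 -1.7  8.3]
46.0417
```

View pics/f1.png

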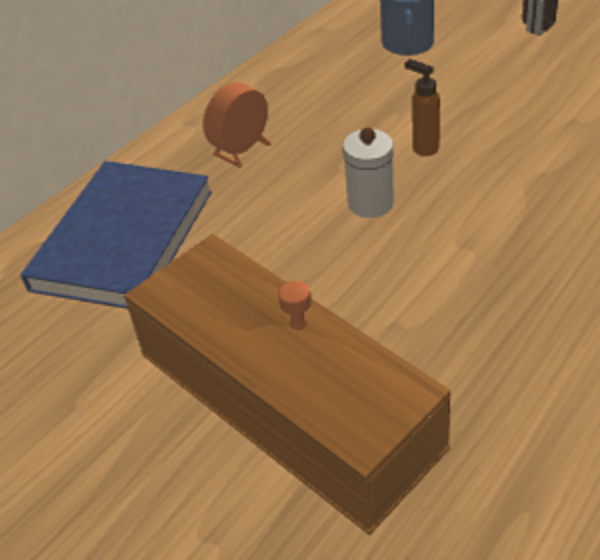

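```bash
python3 -c "
from plant import env, camrig
print(env.close_job())"
```

```text
the job is handed in; nothing more can be done
None
```

The bottle, tin and soap are in their own recesses (each within about 2 mm of centre), the lid is fully closed, the pump bottle and tall jar were not touched, and I handed the job in shortly after 46 s on the robot clock; it gave no verdict.

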